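# Hold the cheese bell over the display stand

## Robot

A 6-joint arm with a two-finger parallel gripper is mounted at the origin on the work surface. World frame = base frame: x ahead of the robot, y to its left, z up, the work surface at z = 0. Lengths are in m, angles in rad, forces in N, time in s.
With the tool pointing down it reaches from about 0.25 to 0.775 m from the base axis. Payload 4 kg.
Tool frame: the origin (TCP) lies on the centre line of the jaws, within the pads' length; the fingertips stand 11 mm ahead of it and the grasp point (between the pads) lies 8 mm behind it; z points along the fingers, y is the line along which they close (so a half turn about z gives the same grasp; the last joint's range is limited). The gripper opens to 85 mm and grips with 20 to 120 N. Pads are 22 mm wide; open, the fingers measure 114 mm over their backs; the gripper's body (76 mm by 85 mm) begins 54 mm behind the grasp point. The pads swing forward as they close: fully open they stand 13 mm farther back than shut.
Start: joints at [1.036, 0.087, 1.371, -0, 1.684, -0.103], TCP at [0.23, 0.5, 0.242] pointing down, gripper open.
Joint ranges: [-3.1, 3.1], [-0.76, 2.03], [0.27, 2.55], [-1.08, 4.22], [0.17, 2.65], [-2.57, 2.57]. Speed limits (rad/s): [2.79, 2.79, 3.14, 3.14, 3.14, 3.14].

## Interface

Orientations are given as [roll, pitch, yaw] about the fixed x, y, z axes, in that order (R = Rz(yaw) Ry(pitch) Rx(roll)).
In Python, from rig import r gives the robot as it stands. The module is installed in compiled form; this text tells all that it offers.
- The arm moves only by the shell command python3 -m handwheel 'ROWS' [FORCE]. ROWS is JSON, one flat list of numbers, 5 for each row, row after row: the shift along the tool's x, y, z in mm, then the turn about the tool's z in rad, then the finger opening in mm, from 0 to 85.4. A call has 1 to 20 rows; each row shifts and turns the commanded pose from where the row before left it, along the tool's axes as they then stand; what a row does not reach is not made up. A row lasts 1/8 s, in which the tool goes at most 62.5 mm and 10.7 degrees, less where a joint would pass 70% of its speed; a pose out of reach is approached as far as the arm can. A call is refused whole if a number of a shift passes 62.5 or a number of a turn 0.188, either way. A call with a gripper value outside its range is refused whole. The fingers move at their own pace and stop on an object; FORCE is the grip in N (left out, the last holds). Time passes only in rows, so rows that do not move let the fingers close. It gives the time, the measured TCP pose, the force, the opening and the grip force at its end, in the units of the state.
- r.state(): the state, without advancing time (a new reading comes with each control period).
- r.snapshot(name): name is "scene" or "top"; returns a dict with "pixels" (420x560x3 uint8, red, green, blue), "fovy" (degrees; the focal length in pixels is half the picture's height over the tangent of half this angle, whatever the lens; pixels are square), "cx", "cy" (the principal point, pixels), "R" (3x3) and "t" (3): a world point X has camera coordinates R X + t. Camera axes: x right, y down, z forward; pixel columns grow to the right and rows downward; lengths in m; the calibration is good to about 2 mm. A picture is of the moment at which its call begins. There is no depth.
- r.close_job(): hands the job in; it is judged then, once.
The state is a dict: "t": time; "joint_pos": joint angles; "qd": joint speeds; "effort": joint torques, N m; "position": TCP position; "tool_rot": TCP orientation; "wrist_force": force on the tool from outside, world axes, zero at the start; "wrist_torque": the same for the moment, N m; "opening": finger opening in m; "finger_force": force on a finger pad.
Only numpy, scipy, OpenCV 4.12 (cv2) and the standard library are available. Lean on these libraries where they do the work, as an engineer would, in place of code of your own. Each camera call takes 0.05 s, during which the arm holds its last target. There are 200 camera calls.

## Task

Put the red-waxed cheese flat and centred on the small wooden boss in the middle of the display stand and let go of it. Then lift the white cheese bell by its knob, carry it over the rack of wedges without bumping the rack, and lower it centred and level around the cheese until its rim hovers about 15 mm above the stand's marble plate, touching neither the plate nor the cheese, so that a colleague can slip a price card underneath. Finish while still holding the bell there, and leave the other goods on the counter where they are.

Things in the scene. Friction and masses are not known exactly. Their poses are not given: they have to be found in the camera images.
- red_cheese: small cheese wheel in red wax, upright disc 60 mm in diameter and 40 mm high (edges bevelled 5 mm), about 120 g, loose, lying flat on the wooden board; origin at the centre of its underside, z up
- yellow_cheese: the same wheel in yellow wax (60 mm diameter, 40 mm high), loose on the board about 130 mm from the red one; not to be moved; origin at the centre of its underside
- bell: white ceramic cheese bell, standing mouth down on the board: outside diameter 100 mm at the rim, inside diameter 92 mm, hollow 72 mm deep, crown 78 mm above the rim, about 320 g, loose; on the crown a dark wooden knob, an upright cylinder 30 mm in diameter from 88 to 116 mm above the rim, on a 16 mm stem. Origin at the centre of the rim's plane (its lowest point), z up towards the knob
- bell_knob (a point): point on the bell's axis at the middle of the knob's gripping height, 103 mm above the rim
- board: light wooden serving board, 300 mm (its x) by 240 mm (its y), 16 mm thick, fixed, carrying both cheeses and the bell; it lies on the other side of the rack from the stand, left or right; origin at the centre of its underside on the counter
- stand: fixed display stand with dark foot and stem and a round white marble plate 130 mm in diameter whose top is 70 mm above the counter; in the plate's middle a dark wooden boss 48 mm in diameter and 10 mm high; left or right of the rack; origin at the centre of its foot on the counter
- stand_plate (a point): centre of the marble plate's top surface, 70 mm above the counter, z up
- stand_boss (a point): centre of the top of the wooden boss, 80 mm above the counter, z up; the red cheese goes here (its underside overhangs the boss)
- rack: fixed dark wooden rack with a row of yellow and orange cheese wedges, between board and stand, 300 mm long (its x, roughly away from the robot), 70 mm wide, 110 mm high at the wedges' tops; origin at the centre of its underside on the counter
- honey_jar: amber honey jar, 56 mm in diameter, 75 mm high, loose, beyond the stand (its centre about 140 mm from the stand's); origin at the centre of its underside; not to be moved
- sample_dish: black open dish 85 x 85 x 30 mm, loose, on the robot's side of the stand (about 135 mm from its centre); origin at the centre of its underside; not to be moved
- card_holder: small wooden block 50 x 35 x 18 mm with an upright blank paper card to 63 mm high, loose, beyond the stand (about 150 mm from its centre); origin at the centre of its underside; not to be moved
- mustard_jar: yellow jar with black cap, 60 mm in diameter, 85 mm high, loose, just beyond the rack's far end; origin at the centre of its underside; not to be moved
Things that resemble listed ones, but are neither listed nor needed, are in the scene too. There is more than one size of the bell; the job needs the largest.

How it is judged:
On the way:
1. the red cheese lies flat and centred on the stand's boss, let go, the bell not yet over it (horizontal distance between red_cheese and stand_boss below 0.01 m and z of red_cheese in the frame of stand_boss between -0.003 and 0.004 m and angle between red_cheese's own z axis and vertical below 0.08 rad and linear speed of red_cheese below 0.02 m/s and contact force between red_cheese and the fingers below 0.05 N and horizontal distance between bell and stand_plate above 0.12 m), for 0.2 s.
At the end, for the whole second after the job is handed in: The fingers hold the bell still, level within 0.1 rad, its axis within 10 mm of the stand's centre and its rim 6 to 27 mm above the marble plate, touching neither stand nor cheese; the red cheese lies flat under it on the boss, within 10 mm of its centre, not touched by the fingers (horizontal distance between red_cheese and stand_boss below 0.01 m and z of red_cheese in the frame of stand_boss between -0.003 and 0.004 m and angle between red_cheese's own z axis and vertical below 0.08 rad and linear speed of each of red_cheese, bell below 0.02 m/s and contact force between red_cheese and the fingers below 0.05 N and horizontal distance between bell and stand_plate below 0.01 m and z of bell in the frame of stand_plate between 0.006 and 0.027 m and angle between bell's own z axis and vertical below 0.1 rad and contact force between bell and the fingers above 1 N and contact force between bell and stand below 0.05 N and contact force between bell and red_cheese below 0.05 N); the arm keeps its last pose, push and grip.
It fails at once if the bell bumps the rack (contact force between bell and rack above 0.5 N).
It fails at once if the cheese bell is tipped over (angle between bell's own z axis and vertical above 0.6 rad).
It fails at once if the yellow cheese, honey jar, sample dish, card holder or mustard jar is moved more than 30 mm (distance of any of yellow_cheese, honey_jar, sample_dish, card_holder, mustard_jar from where it was at the start of the episode above 0.03 m).
It also fails if it takes over 64 s, if anything falls off the work surface, if the arm or the gripper's body presses on something with over 40 N, if the wrist force passes 120 N, or if a joint passes its speed limit or range.

## Working session

There is one attempt and no reset: what is moved stays moved. The work goes in short steps, Python scripts to look and compute and a shell command to move; the robot and the scene stay as the last step left them, time stands still between calls to the robot, and variables do not carry over. Pictures are saved under pics/ and viewed, at most 10 in all, crops included, and the job is handed in when it is done.

```bash
mkdir -p pics; python3 - <<'E'
from rig import r
import cv2,pickle
s=r.state();print({k:s[k] for k in('t','position','tool_rot','wrist_force','opening')})
d={}
for n in('scene','top'):
    p=r.snapshot(n);d[n]=p;print(n,p['fovy'],p['cx'],p['cy'],p['R'],p['t'])
    cv2.imwrite(f'pics/{n}0.png',cv2.cvtColor(p['pixels'],cv2.COLOR_RGB2BGR))
pickle.dump(d,open('d0.pkl','wb'))
E
```

```text
{'t': 0.0, 'position': array([0.22992113, 0.49909173, 0.24110035]), 'tool_rot': array([-3.13928677e+00, -2.39385114e-04,  2.70981963e+00]), 'wrist_force': array([-1.2660603 ,  0.32487028, -0.68987779]), 'opening': 0.08555183125383496}
scene 55.98021599997226 277.22342220918995 202.05581575251904 [[ 0.76473815  0.6442842  -0.00856909]
 [ 0.53386163 -0.64100568 -0.55145578]
 [-0.36078708  0.41714457 -0.83416011]] [-0.40719058 -0.29743419  1.29186579]
top 52.53615948953747 278.8418912729543 214.8673709701842 [[ 9.95981452e-03 -9.99950308e-01 -4.29307656e-04]
 [-9.73454366e-01 -9.59772785e-03 -2.28679865e-01]
 [ 2.28664381e-01  2.69552046e-03 -9.73501584e-01]] [-0.0625203   0.6108765   0.92427268]
```

View pics/top0.png

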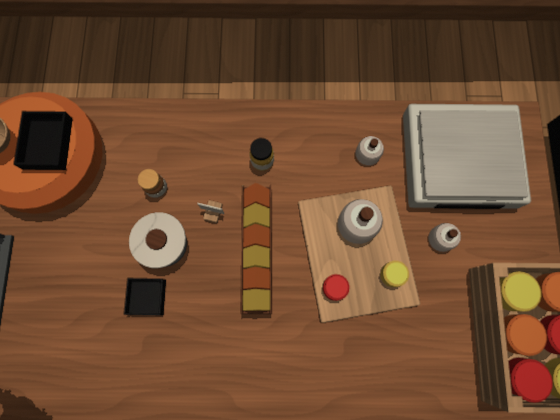

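View pics/scene0.png

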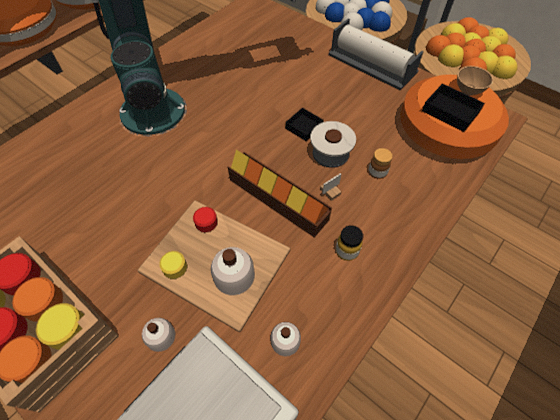

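Top view: the red cheese on the board is at (336,287). Lookalikes are the crate's red wheels at (531,380) and (555,330). The big bell on the board has its knob at (366,214), and the small bells are at (370,150) and (446,237). The stand with its boss is at (157,239) and the sample dish at (145,297). The black dish on the orange pot at (44,140) is a decoy. I choose the red wheel and the bell on the board, and fit both with silhouette models.

```bash
cat > h.py <<'E'
import numpy as np,cv2
from scipy.optimize import least_squares
def proj(p,X):
    c=np.asarray(X)@np.array(p['R']).T+np.array(p['t']); f=210/np.tan(np.radians(p['fovy'])/2)
    return np.c_[f*c[:,0]/c[:,2]+p['cx'],f*c[:,1]/c[:,2]+p['cy']]
def circ(x,y,prof):
    a=np.linspace(0,2*np.pi,60,endpoint=False)
    return np.vstack([np.c_[x+R*np.cos(a),y+R*np.sin(a),0*a+z] for R,z in prof])
def hull(p,x,y,prof): return cv2.convexHull(proj(p,circ(x,y,prof)).astype(np.float32))
def cen(h): m=cv2.moments(h);return np.array([m['m10'],m['m01']])/m['m00']
def blob(p,seed,crit,rad=45,grow=None):
    hsv=cv2.cvtColor(p['pixels'],cv2.COLOR_RGB2HSV).astype(int)
    m=crit(hsv).astype(np.uint8); k=0*m; cv2.circle(k,seed,rad,1,-1); m&=k
    n,l,st,ce=cv2.connectedComponentsWithStats(m)
    i=1+np.argmin([np.abs(np.argwhere(l==j)-seed[::-1]).sum(1).min() for j in range(1,n)])
    c=max(cv2.findContours((l==i).astype(np.uint8),0,cv2.CHAIN_APPROX_NONE)[0],key=len)
    return cv2.convexHull(c)
def fit(views,prof,x0):  # views: [(snap,hull)]; per-view and joint centre fits
    F=lambda vs:least_squares(lambda q:np.concatenate([cen(hull(p,*q,prof))-cen(b) for p,b in vs]),x0)
    j=F(views); return j.x,[F([v]).x for v in views],[(round(cv2.contourArea(b)),round(cv2.contourArea(hull(p,*j.x,prof)))) for p,b in views]
red=lambda h:((h[...,0]<6)|(h[...,0]>172))&(h[...,1]>170)&(h[...,2]>90)
yel=lambda h:(h[...,0]>22)&(h[...,0]<36)&(h[...,1]>150)&(h[...,2]>90)
dark=lambda h:(h[...,2]<100)
white=lambda h:(h[...,1]<60)&(h[...,2]>110)
CH=[(25,0),(30,5),(30,35),(25,40)]
def pr(L,z0): return [(R/1e3,(z+z0)/1e3) for R,z in L]
E
cat > m1.py <<'E'
from h import *
import pickle
d=pickle.load(open('d0.pkl','rb'));T,S=d['top'],d['scene']
jobs=[('red',red,(336,287),(205,218),pr(CH,16),30),('yellow',yel,(395,274),(173,263),pr(CH,16),30),
('knob',dark,(366,214),(231,256),pr([(15,88),(15,116)],16),14),
('boss',dark,(157,239),(333,136),pr([(24,0),(24,10)],70),20),
('plate',white,(140,245),(316,140),pr([(65,0)],70),45)]
vis={n:p['pixels'][...,::-1].copy() for n,p in d.items()}
for n,c,a,b,prof,rad in jobs:
    v=[(T,blob(T,a,c,rad)),(S,blob(S,b,c,rad))]
    j,e,A=fit(v,prof,[.45,0.]);print(n,j.round(4),np.round(e,4).tolist(),A)
    for (p,h),nm in zip(v,('top','scene')):
        cv2.drawContours(vis[nm],[h],-1,(0,255,0),1)
        cv2.drawContours(vis[nm],[np.rint(hull(p,*j,prof)).astype(int)],-1,(255,0,255),1)
f=lambda im,x,y,w,h,k:cv2.resize(im[y:y+h,x:x+w],(w*k,h*k),interpolation=0)
top=np.hstack([f(vis['top'],300,185,130,100,3),f(vis['top'],100,200,130,100,3)])
bot=np.hstack([f(vis['scene'],140,190,130,100,3),f(vis['scene'],280,90,130,100,3)])
cv2.imwrite('pics/fit.png',np.vstack([top,bot]))
def ground(p,uv,z):
    g=least_squares(lambda q:proj(p,[[*q,z]])[0]-uv,[.45,0]);return g.x.round(3)
for n,uv,z in [('rackNear',(257,300),.11),('rackFar',(257,190),.11),('board c1',(300,198),.016),('c2',(391,188),.016),('c3',(417,305),.016),('c4',(323,319),.016),('honey',(150,180),.075),('card',(210,207),.063),('dish',(146,281),.03)]:print(n,ground(T,uv,z))
E
python3 m1.py
```

```text
red [ 0.4471 -0.1892] [[0.448, -0.19], [0.445, -0.1876]] [(500, 577), (384, 510)]
yellow [ 0.4781 -0.3287] [[0.4823, -0.3327], [0.4728, -0.3245]] [(394, 611), (362, 602)]
knob [ 0.6041 -0.2494] [[0.6026, -0.2484], [0.6059, -0.2505]] [(154, 191), (164, 211)]
boss [0.5507 0.2248] [[0.5505, 0.225], [0.5513, 0.2239]] [(314, 368), (152, 207)]
plate [0.551  0.2245] [[0.5504, 0.225], [0.5523, 0.223]] [(2358, 2451), (1187, 1211)]
rackNear [ 0.414 -0.012]
rackFar [ 0.66  -0.006]
board c1 [ 0.668 -0.109]
c2 [ 0.696 -0.337]
c3 [ 0.41  -0.384]
c4 [ 0.375 -0.162]
honey [0.692 0.25 ]
card [0.631 0.107]
dish [0.458 0.254]
```

View pics/fit.png

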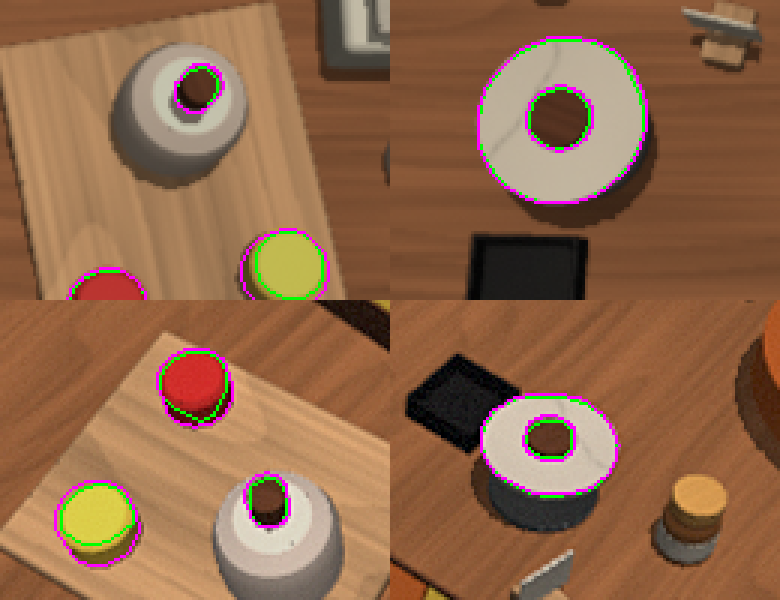

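The top and scene fits agree within about 3 mm for red, boss and bell knob. The magenta models match the outlines, and the areas match the stated sizes. Next I relax the red and knob masks for the shaded sides and compute the tool-axis shifts.

```bash
cat > go.py <<'E'
# go(x,y,z): remaining shift to a world TCP target, in tool axes, mm
import numpy as np
from scipy.spatial.transform import Rotation as Ro
def go(r,*t):
    s=r.state();M=Ro.from_euler('xyz',s['tool_rot']).as_matrix()
    print('t',round(s['t'],2),'pos',np.round(s['position'],4),'rpy',np.round(s['tool_rot'],4),'op',round(s['opening'],4),'F',np.round(s['wrist_force'],1),'j',np.round(s['joint_pos'],2))
    for q in t: print(q,'->',(M.T@(np.array(q)-s['position'])*1e3).round(1))
E
python3 - <<'E'
exec(open('m1.py').read().split("vis=")[0])
from go import go; from rig import r
rd=lambda h:((h[...,0]<7)|(h[...,0]>170))&(h[...,1]>185)&(h[...,2]>40)
dk=lambda h:(h[...,2]<115)
for n,c,a,b,prof,rad in [(jobs[0][0],rd,*jobs[0][2:]),(jobs[2][0],dk,*jobs[2][2:])]:
    j,e,A=fit([(T,blob(T,a,c,rad)),(S,blob(S,b,c,rad))],prof,[.45,0.]);print(n,j.round(4),np.round(e,4).tolist(),A)
go(r,(.447,-.19,.24))
E
```

```text
red [ 0.4482 -0.1897] [[0.4482, -0.1897], [0.4482, -0.1898]] [(492, 577), (446, 510)]
knob [ 0.6024 -0.2489] [[0.5998, -0.247], [0.6059, -0.2506]] [(198, 191), (169, 210)]
t 0.1 pos [0.2299 0.4991 0.2412] rpy [-3.1395e+00 -2.0000e-04  2.7098e+00] op 0.0851 F [0.1 0.6 0.8] j [ 1.04  0.09  1.37  0.    1.68 -0.1 ]
(0.447, -0.19, 0.24) -> [-485.5 -535.     2.2]
```

```bash
python3 -m handwheel '[-13.5,-14.8,0,0,85, -27,-29.7,0,0,85, -27,-29.7,0,0,85, -27,-29.7,0,0,85, -27,-29.7,0,0,85, -27,-29.7,0,0,85, -27,-29.7,0,0,85, -27,-29.7,0,0,85, -27,-29.7,0,0,85, -27,-29.7,0,0,85, -27,-29.7,0,0,85, -27,-29.7,0,0,85, -27,-29.7,0,0,85, -27,-29.7,0,0,85, -27,-29.7,0,0,85, -27,-29.7,0,0,85, -27,-29.7,0,0,85, -27,-29.7,0,0,85, -13.5,-14.8,0,0,85, 0,0,0,0,85]' 40; python3 -c "
from go import go; from rig import r
go(r,(.448,-.19,.12),(.448,-.19,.032))"
```

```text
t: 2.6
position: [0.4473, -0.19, 0.2419]
tool_rot: [3.141, -0.001, 2.708]
wrist_force: [0.5, 1.0, 0.4]
opening: 0.085
finger_force: 0.0
t 2.6 pos [ 0.4473 -0.19    0.2419] rpy [ 3.1411e+00 -1.4000e-03  2.7078e+00] op 0.085 F [0.5 1.  0.4] j [-0.52 -0.06  1.52  0.    1.68 -1.66]
(0.448, -0.19, 0.12) -> [ -0.8   0.2 121.9]
(0.448, -0.19, 0.032) -> [-9.000e-01  2.000e-01  2.099e+02]
```

```bash
python3 -m handwheel '[-0.9,0,15,0,85, 0,0,30,0,85, 0,0,30,0,85, 0,0,30,0,85, 0,0,30,0,85, 0,0,30,0,85, 0,0,20,0,85, 0,0,15,0,85, 0,0,10,0,85, 0,0,0,0,85]'; python3 - <<'E'
from go import go; from rig import r; import cv2
go(r,(.448,-.19,.032)); p=r.snapshot('top')['pixels'][200:340,280:440]; q=r.snapshot('scene')['pixels'][150:290,120:280]
import numpy as np; cv2.imwrite('pics/g1.png',cv2.resize(np.hstack([p,q])[...,::-1],(800,350)))
E
```

```text
t: 3.85
position: [0.4484, -0.1891, 0.0317]
tool_rot: [3.141, -0.001, 2.71]
wrist_force: [-0.1, 0.2, -0.4]
opening: 0.0854
finger_force: 0.0
t 3.85 pos [ 0.4484 -0.1891  0.0317] rpy [ 3.1414e+00 -1.2000e-03  2.7103e+00] op 0.0854 F [-0.1  0.2 -0.4] j [-0.52  0.09  1.8   0.    1.25 -1.66]
(0.448, -0.19, 0.032) -> [-0.  -0.9 -0.3]
```

View pics/g1.png

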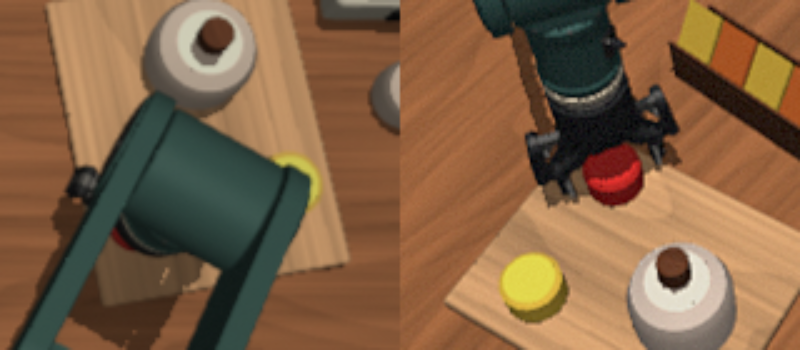

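The scene view (right) shows the red cheese at (615,175) between the two open fingers, with yellow and the bell clear. I close now.

```bash
python3 -m handwheel '[0,0,0,0,50, 0,0,0,0,50, 0,0,0,0,50, 0,0,0,0,50, 0,0,0,0,50, 0,0,0,0,50, 0,0,0,0,50, 0,0,0,0,50]' 40; python3 -m handwheel '[0,0,-10,0,50, 0,0,-25,0,50, 0,0,-30,0,50, 0,0,-30,0,50, 0,0,-30,0,50, 0,0,-30,0,50, 0,0,-20,0,50, 0,0,-10,0,50, 0,0,0,0,50]'; python3 -c "
from go import go; from rig import r
go(r,(.5507,.2247,.217))"
```

```text
t: 4.95
position: [0.4496, -0.1902, 0.0336]
tool_rot: [-3.141, 0.003, 2.71]
wrist_force: [-0.1, 0.5, 6.0]
opening: 0.0589
finger_force: 43.5
t: 6.08
position: [0.4488, -0.1897, 0.2175]
tool_rot: [3.142, 0.001, 2.71]
wrist_force: [-0.3, 0.2, -1.5]
opening: 0.0587
finger_force: 43.2
t 6.08 pos [ 0.4488 -0.1897  0.2175] rpy [3.1415e+00 5.0000e-04 2.7098e+00] op 0.0587 F [-0.3  0.2 -1.5] j [-0.52 -0.05  1.56  0.    1.63 -1.66]
(0.5507, 0.2247, 0.217) -> [ 80.9 419.    0.5]
```

```bash
python3 -m handwheel '[2.8,14.5,0,0,50, 5.8,30,0,0,50, 5.8,30,0,0,50, 5.8,30,0,0,50, 5.8,30,0,0,50, 5.8,30,0,0,50, 5.8,30,0,0,50, 5.8,30,0,0,50, 5.8,30,0,0,50, 5.8,30,0,0,50, 5.8,30,0,0,50, 5.8,30,0,0,50, 5.8,30,0,0,50, 5.8,30,0,0,50, 2.7,14.5,0,0,50, 0,0,0,0,50]'; python3 - <<'E'
from go import go; from rig import r; import cv2,pickle
go(r,(.5507,.2247,.1),(.448,-.19,.2))
d={n:r.snapshot(n) for n in('top','scene')};pickle.dump(d,open('d1.pkl','wb'))
import numpy as np; cv2.imwrite('pics/g2.png',cv2.resize(np.hstack([d['top']['pixels'][160:300,80:240],d['scene']['pixels'][60:200,250:410]])[...,::-1],(800,350)))
E
```

```text
t: 8.07
position: [0.55, 0.2255, 0.2162]
tool_rot: [-3.14, -0.001, 2.712]
wrist_force: [-0.1, -0.2, -1.4]
opening: 0.0588
finger_force: 43.2
t 8.07 pos [0.55   0.2255 0.2162] rpy [-3.1400e+00 -1.5000e-03  2.7115e+00] op 0.0588 F [-0.1 -0.2 -1.4] j [ 0.29  0.19  1.3  -0.    1.65 -0.85]
(0.5507, 0.2247, 0.1) -> [ -1.2  -0.3 116.2]
(0.448, -0.19, 0.2) -> [ -80.6 -420.2   16.8]
```

View pics/g2.png

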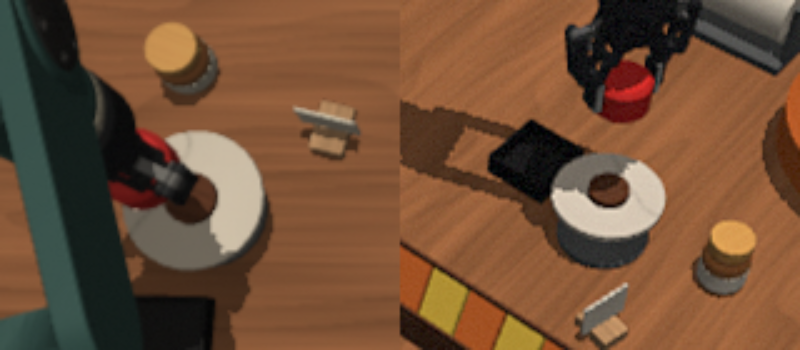

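The cheese hangs level in the jaws (scene crop at (625,92)) above the stand. I lower it to just above contact, then probe in small steps.

```bash
python3 -m handwheel '[-1.2,-0.3,10,0,50, 0,0,20,0,50, 0,0,20,0,50, 0,0,20,0,50, 0,0,20,0,50, 0,0,14,0,50, 0,0,8,0,50, 0,0,0,0,50, 0,0,0,0,50]'; python3 -m handwheel '[0,0,1,0,50, 0,0,1,0,50, 0,0,1,0,50, 0,0,0,0,50]';python3 -m handwheel '[0,0,1,0,50, 0,0,1,0,50, 0,0,0,0,50]'
```

```text
t: 9.3
position: [0.5521, 0.2241, 0.1063]
tool_rot: [3.14, 0.001, 2.71]
wrist_force: [-0.5, -0.0, -0.4]
opening: 0.059
finger_force: 43.2
t: 9.8
position: [0.5515, 0.224, 0.1022]
tool_rot: [-3.141, -0.0, 2.71]
wrist_force: [-0.3, -0.8, -0.7]
opening: 0.0586
finger_force: 43.2
t: 10.18
position: [0.5515, 0.2239, 0.1002]
tool_rot: [-3.142, -0.0, 2.71]
wrist_force: [0.3, 0.1, -0.4]
opening: 0.0589
finger_force: 43.2
```

```bash
python3 -m handwheel '[0,0,1,0,50, 0,0,1,0,50, 0,0,0,0,50]';python3 -m handwheel '[0,0,0.7,0,50, 0,0,0.7,0,50, 0,0,0,0,50]'
```

```text
t: 10.55
position: [0.5515, 0.2239, 0.0981]
tool_rot: [-3.141, -0.0, 2.71]
wrist_force: [-0.7, -0.1, -0.7]
opening: 0.0593
finger_force: 43.2
t: 10.92
position: [0.5516, 0.224, 0.0976]
tool_rot: [3.141, 0.0, 2.71]
wrist_force: [-2.3, -0.1, 2.9]
opening: 0.0586
finger_force: 43.5
```

```bash
python3 - <<'E'
from go import go; from rig import r; from h import *
go(r,(.5507,.2247,.1))
S=r.snapshot('scene')
rd=lambda h:((h[...,0]<7)|(h[...,0]>170))&(h[...,1]>185)&(h[...,2]>40)
cv2.imwrite('pics/g3.png',cv2.resize(S['pixels'][80:200,270:400,::-1],(650,600)))
E
```

```text
t 10.93 pos [0.5516 0.224  0.0976] rpy [3.1412e+00 4.0000e-04 2.7098e+00] op 0.0586 F [-2.3 -0.1  2.9] j [ 0.29  0.26  1.47  0.    1.42 -0.85]
(0.5507, 0.2247, 0.1) -> [ 1.1  0.3 -2.4]
```

View pics/g3.png

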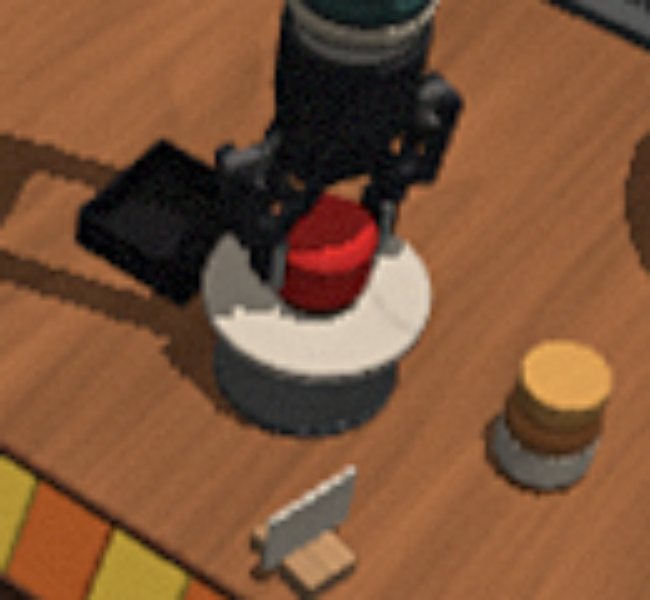

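The cheese sits on the boss (crop (325,265)), with contact at the predicted height (z 0.0976). I release, retract and measure.

```bash
python3 -m handwheel '[0,0,-0.5,0,62, 0,0,0,0,66, 0,0,0,0,75, 0,0,0,0,85, 0,0,0,0,85, 0,0,0,0,85, 0,0,-10,0,85, 0,0,-20,0,85, 0,0,-30,0,85, 0,0,-30,0,85, 0,0,-30,0,85, 0,0,-20,0,85, 0,0,-10,0,85, 0,0,0,0,85]' && python3 - <<'E'
from go import go; from rig import r
go(r,(.603,-.249,.245))
E
```

```text
t: 12.72
position: [0.5518, 0.224, 0.2484]
tool_rot: [3.14, 0.001, 2.71]
wrist_force: [-0.4, -0.4, -0.8]
opening: 0.085
finger_force: 0.0
t 12.72 pos [0.5518 0.224  0.2484] rpy [3.1403e+00 1.4000e-03 2.7098e+00] op 0.085 F [-0.4 -0.4 -0.8] j [ 0.29  0.19  1.25  0.    1.71 -0.85]
(0.603, -0.249, 0.245) -> [-244.4 -408.2    3.2]
```

```bash
python3 -m handwheel '[-7.6,-12.7,0,0,85, -15.3,-25.5,0,0,85, -15.3,-25.5,0,0,85, -15.3,-25.5,0,0,85, -15.3,-25.5,0,0,85, -15.3,-25.5,0,0,85, -15.3,-25.5,0,0,85, -15.3,-25.5,0,0,85, -15.3,-25.5,0,0,85, -15.3,-25.5,0,0,85, -15.3,-25.5,0,0,85, -15.3,-25.5,0,0,85, -15.3,-25.5,0,0,85, -15.3,-25.5,0,0,85, -15.3,-25.5,0,0,85, -15.3,-25.5,0,0,85, -7.6,-12.7,0,0,85, 0,0,0,0,85]' && cat > chk.py <<'E'
from go import go; from rig import r; from h import *
T,S=r.snapshot('top'),r.snapshot('scene')
rd=lambda h:((h[...,0]<7)|(h[...,0]>170))&(h[...,1]>185)&(h[...,2]>40)
pf=pr(CH,80); v=[(p,blob(p,tuple(map(int,proj(p,[[.5507,.2247,.115]])[0])),rd,35)) for p in(T,S)]
j,e,A=fit(v,pf,[.55,.22]);print('cheese',j.round(4),np.round(e,4).tolist(),A)
pl=[(p,blob(p,tuple(map(int,proj(p,[[.505,.2247,.07]])[0])),white,50)) for p in(T,)]
print('plate',fit(pl,pr([(65,0)],70),[.55,.22])[1])
E
python3 - <<'E'
exec(open('chk.py').read())
go(r,(.603,-.249,.111))
E
```

```text
t: 14.98
position: [0.6025, -0.2499, 0.2462]
tool_rot: [3.141, -0.002, 2.708]
wrist_force: [-0.1, 0.8, 0.4]
opening: 0.085
finger_force: 0.0
cheese [0.5507 0.2244] [[0.5505, 0.2245], [0.5511, 0.2241]] [(564, 678), (378, 432)]
plate [array([0.55034752, 0.22459483])]
t 15.07 pos [ 0.6029 -0.2483  0.247 ] rpy [ 3.1409e+00 -1.1000e-03  2.7102e+00] op 0.0851 F [-0.4  0.6 -0.2] j [-0.48  0.32  1.09  0.    1.73 -1.62]
(0.603, -0.249, 0.111) -> [ -0.6  -0.7 136. ]
```

The cheese is within 1 mm of the boss centre. I descend on the bell knob and check before closing.

```bash
python3 -m handwheel '[-0.6,-0.7,10,0,85, 0,0,25,0,85, 0,0,25,0,85, 0,0,25,0,85, 0,0,20,0,85, 0,0,15,0,85, 0,0,10,0,85, 0,0,5,0,85, 0,0,0,0,85]' && python3 - <<'E'
from go import go; from rig import r; import cv2,numpy as np
go(r,(.603,-.249,.112))
cv2.imwrite('pics/g4.png',cv2.resize(np.hstack([r.snapshot('top')['pixels'][150:290,290:450],r.snapshot('scene')['pixels'][180:320,150:310]])[...,::-1],(800,350)))
E
```

```text
t: 16.2
position: [0.6035, -0.2499, 0.1125]
tool_rot: [3.142, 0.0, 2.71]
wrist_force: [0.4, -0.2, -0.1]
opening: 0.085
finger_force: 0.0
t 16.2 pos [ 0.6035 -0.2499  0.1125] rpy [3.1415e+00 3.0000e-04 2.7098e+00] op 0.085 F [ 0.4 -0.2 -0.1] j [-0.48  0.37  1.29  0.    1.48 -1.62]
(0.603, -0.249, 0.112) -> [0.8 0.6 0.5]
```

View pics/g4.png

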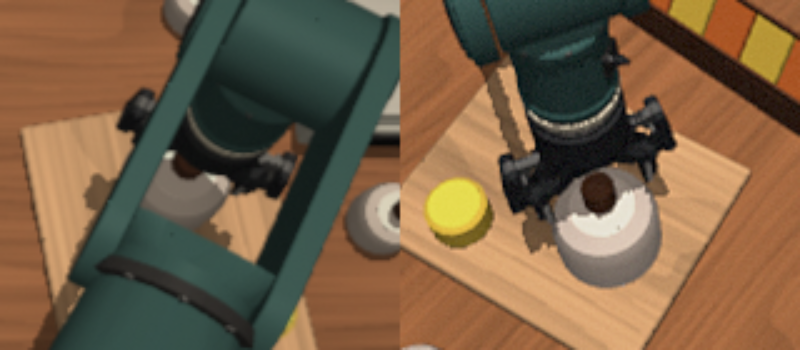

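The knob (right crop (600,190)) stands between the open fingers, and yellow is clear of them. I close and lift.

```bash
python3 -m handwheel '[0,0,0,0,20, 0,0,0,0,20, 0,0,0,0,20, 0,0,0,0,20, 0,0,0,0,20, 0,0,0,0,20, 0,0,0,0,20, 0,0,0,0,20, 0,0,0,0,20, 0,0,0,0,20, 0,0,0,0,20]' 70; python3 -m handwheel '[0,0,-5,0,20, 0,0,-10,0,20, 0,0,-15,0,20, 0,0,-20,0,20, 0,0,-20,0,20, 0,0,-20,0,20, 0,0,-20,0,20, 0,0,-20,0,20, 0,0,-15,0,20, 0,0,-10,0,20, 0,0,-5,0,20, 0,0,0,0,20, 0,0,0,0,20]'; python3 - <<'E'
from go import go; from rig import r; import cv2,numpy as np
go(r,(.5507,.2245,.265))
cv2.imwrite('pics/g5.png',cv2.resize(np.hstack([r.snapshot('top')['pixels'][110:250,290:450],r.snapshot('scene')['pixels'][130:270,130:290]])[...,::-1],(800,350)))
E
```

```text
t: 17.68
position: [0.6037, -0.2496, 0.1128]
tool_rot: [3.141, 0.001, 2.71]
wrist_force: [1.5, 3.4, 4.6]
opening: 0.0284
finger_force: 69.4
t: 19.3
position: [0.6031, -0.2497, 0.2713]
tool_rot: [3.141, -0.002, 2.71]
wrist_force: [0.3, -0.1, -3.3]
opening: 0.0283
finger_force: 69.2
t 19.3 pos [ 0.6031 -0.2497  0.2713] rpy [ 3.1414e+00 -1.9000e-03  2.7098e+00] op 0.0283 F [ 0.3 -0.1 -3.3] j [-0.48  0.32  1.04  0.    1.78 -1.62]
(0.5507, 0.2245, 0.265) -> [246.  408.8   6.8]
```

View pics/g5.png

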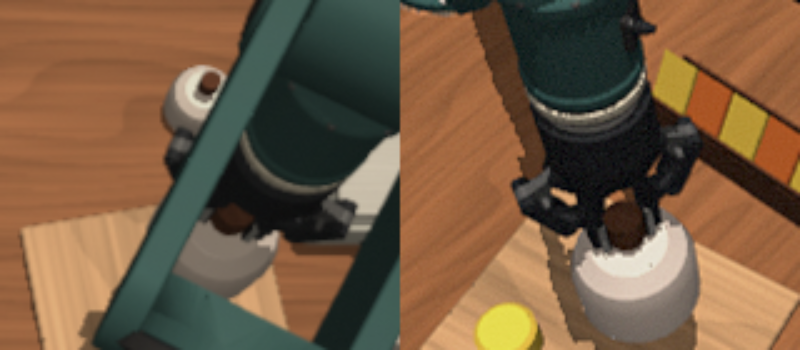

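The bell hangs level in the jaws (right crop (635,270)), 3.3 N is about 0.33 kg, and the rim is at about 0.174 m, 64 mm over the rack. I carry it across.

```bash
python3 -m handwheel '[6,10,0,0,20, 13,21.6,0,0,20, 13,21.6,0,0,20, 13,21.6,0,0,20, 13,21.6,0,0,20, 13,21.6,0,0,20, 13,21.6,0,0,20, 13,21.6,0,0,20, 13,21.6,0,0,20, 13,21.6,0,0,20, 13,21.6,0,0,20, 13,21.6,0,0,20, 13,21.6,0,0,20, 13,21.6,0,0,20, 13,21.6,0,0,20, 13,21.6,0,0,20, 13,21.6,0,0,20, 13,21.6,0,0,20, 13,21.6,0,0,20, 6,10,0,0,20]'; python3 -m handwheel '[0,0,0,0,20, 0,0,0,0,20, 0,0,0,0,20]'; python3 - <<'E'
from go import go; from rig import r; import cv2,numpy as np,pickle
go(r,(.5507,.2245,.182))
d={n:r.snapshot(n) for n in('top','scene')};pickle.dump(d,open('d2.pkl','wb'))
cv2.imwrite('pics/g6.png',cv2.resize(np.hstack([d['top']['pixels'][160:300,80:240],d['scene']['pixels'][60:200,250:410]])[...,::-1],(800,350)))
E
```

```text
t: 21.9
position: [0.55, 0.2264, 0.2726]
tool_rot: [3.141, 0.0, 2.712]
wrist_force: [0.6, -0.5, -4.6]
opening: 0.0283
finger_force: 69.4
t: 22.28
position: [0.5512, 0.2235, 0.2725]
tool_rot: [-3.141, 0.0, 2.708]
wrist_force: [0.1, 0.6, -3.7]
opening: 0.0283
finger_force: 69.4
t 22.27 pos [0.5512 0.2235 0.2725] rpy [-3.1414e+00  3.0000e-04  2.7084e+00] op 0.0283 F [ 0.1  0.6 -3.7] j [ 0.29  0.18  1.2  -0.    1.75 -0.85]
(0.5507, 0.2245, 0.182) -> [ 0.9  0.7 90.5]
```

View pics/g6.png

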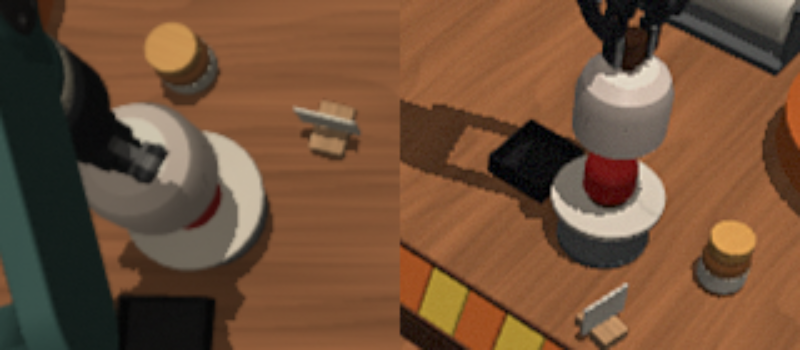

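The bell is level above the cheese, right over the stand. I check its axis numerically from the outline extents.

```bash
python3 - <<'E'
from h import *; import pickle
d=pickle.load(open('d2.pkl','rb')); z=.2725-.0968
for n,w in(('scene',lambda h:(h[...,1]<85)&(h[...,2]>75)),('top',lambda h:(h[...,1]<85)&(h[...,2]>75))):
    p=d[n]; hs=cv2.cvtColor(p['pixels'],cv2.COLOR_RGB2HSV).astype(int); m=w(hs)
    H=hull(p,.5507,.2245,[(.05,z),(.05,z+.02)])[:,0]
    print(n,'model',H.min(0).round(1),H.max(0).round(1))
    c=proj(p,[[.5507,.2245,z+.01]])[0].astype(int)
    for row in range(c[1]-8,c[1]+9,4):
        xs=np.where(m[row,c[0]-50:c[0]+50])[0]+c[0]-50
        hp=np.zeros(m.shape,np.uint8);cv2.fillConvexPoly(hp,np.rint(H).astype(int),1);mx=np.where(hp[row])[0]
        print(row,'seen',xs.min(),xs.max(),'model',mx.min() if len(mx) else 0,mx.max() if len(mx) else 0)
    for col in range(c[0]-12,c[0]+21,8):
        ys=np.where(m[c[1]:c[1]+50,col])[0]+c[1]; br=np.where(np.diff(ys)>1)[0]
        print(col,'bottom seen',ys[br[0]] if len(br) else ys.max(),'model',np.where(hp[:,col])[0].max())
E
```

```text
scene model [317.9  90.4] [357.2 123. ]
98 seen 321 358 model 319 354
102 seen 320 358 model 319 357
106 seen 319 357 model 318 357
110 seen 321 356 model 318 357
114 seen 320 355 model 319 355
325 bottom seen 119 model 119
333 bottom seen 122 model 123
341 bottom seen 123 model 123
349 bottom seen 120 model 121
357 bottom seen 107 model 110
top model [114.7 204.7] [166.9 254.6]
221 seen 133 178 model 117 165
225 seen 111 181 model 115 167
229 seen 112 183 model 115 167
233 seen 113 184 model 115 166
237 seen 114 185 model 115 166
129 bottom seen 250 model 251
137 bottom seen 260 model 254
145 bottom seen 265 model 254
153 bottom seen 239 model 251
161 bottom seen 229 model 245
```

The outline agrees with a centred bell to about 1 px (about 2 mm). I lower it.

```bash
python3 -m handwheel '[0.3,0.4,4,0,20, 0,0,8,0,20, 0,0,10,0,20, 0,0,10,0,20, 0,0,10,0,20, 0,0,10,0,20, 0,0,10,0,20, 0,0,10,0,20, 0,0,8,0,20, 0,0,6,0,20, 0,0,4,0,20, 0,0,0,0,20, 0,0,0,0,20, 0,0,0,0,20, 0,0,0,0,20, 0,0,0,0,20, 0,0,0,0,20]'; python3 - <<'E'
from go import go; from rig import r; import cv2,numpy as np
go(r,(.5507,.2245,.182))
cv2.imwrite('pics/g7.png',cv2.resize(np.hstack([r.snapshot('top')['pixels'][160:300,80:240],r.snapshot('scene')['pixels'][60:200,250:410]])[...,::-1],(800,350)))
E
```

```text
t: 24.5
position: [0.5509, 0.2249, 0.1825]
tool_rot: [3.141, 0.0, 2.71]
wrist_force: [0.5, -0.2, -3.9]
opening: 0.0279
finger_force: 69.4
t 24.5 pos [0.5509 0.2249 0.1825] rpy [3.1414e+00 1.0000e-04 2.7098e+00] op 0.0279 F [ 0.5 -0.2 -3.9] j [ 0.29  0.21  1.36  0.    1.58 -0.85]
(0.5507, 0.2245, 0.182) -> [ 0.  -0.5  0.5]
```

View pics/g7.png

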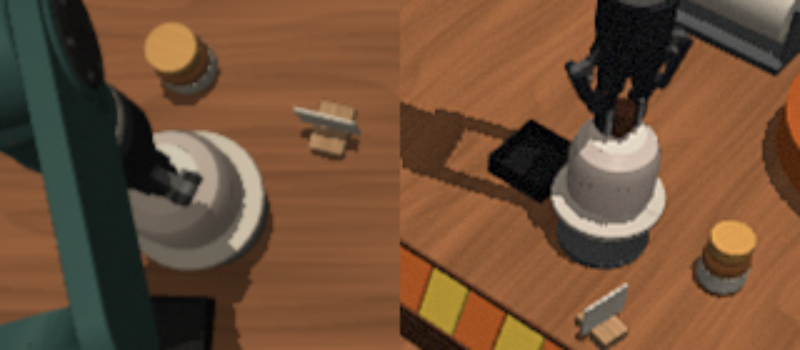

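The bell (right crop (612,180)) sits level and centred over the plate. The wrist still carries only its weight, and the rim is about 15.7 mm above the plate. I hand in.

```bash
python3 -c "
from rig import r
print(r.close_job())"
```

```text
the job is handed in; nothing more can be done
None
```

I handed the job in at about 24.5 s, with no verdict returned: the red cheese was within about 1 mm of the boss centre when last measured, before the bell covered it, and the gripper was holding the bell level and centred, its rim about 15.7 mm above the marble by calculation from the gripper height.

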